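# Unsnap the scoop holder and click the lid shut

## Task

The white clip-on scoop holder is still snapped onto the rail on the front of the mate shelf's bin, so the clear lid cannot close: slide the holder along the rail, past its snap and right off the rail's end, and leave it standing upright on the table. It comes off one way only, left or right, and you cannot see which, so try gently and go the other way if it stops dead; forcing it would crack it. Then press the clear lid down until it clicks fully shut, and leave the cup, jar, canister and other things where they are.

Things in the scene. Friction and masses are not known exactly. Their poses are not given: they have to be found in the camera images.
- unit: Plywood shelf unit, fixed. Origin on the table under the middle of the bin's front face; x points away from the robot into the unit, y to its left, z up. Bin (lower compartment): x 0 to 165 mm, y -100 to 100, rim 90 high, open on top, 10 mm walls. Behind it a shelf tower: x 163 to 297, y -215 to 215, top 150 mm high, with things up to 120 mm tall on it.
- rail_mid (a point): Middle of the aluminium T-rail on the bin's front face, 60 mm high, axes as the unit's. The rail runs along y, -85 to 85 mm, unit x 0 to -22 mm, height 46 to 74 mm. A sprung snap here holds the holder: moving it takes up to 12 N over the first 15 mm, under 6 N after. A stop hidden behind the holder blocks one way (+y or -y, varies) firmly within 8 mm.
- holder: White plastic clip-on scoop holder, 96 mm long (y), 106 tall, 0.2 to 0.45 kg, hooked round the rail so it only slides along unit y, standing on the table. Starts mid-rail, axes parallel to the unit's. Origin on the table, mid-length, in the plane of the bin's front face. Off the rail when over 133 mm along y from rail_mid. A push over 45 N cracks it.
- pocket (a point): Centre of the mouth of the holder's empty, upward-open pocket, 90 mm high, 62 mm in front of the holder's origin, axes as the holder's. Pocket inside 46 mm (x) by 86 mm (y), floor 5 mm above the table, 5 mm walls. The wall behind it rises to 106 mm and carries a tongue, y -40 to 40, height 98 to 106 mm, over the bin's rim to 32 mm inside: it keeps the lid from closing.
- lid (a joint): Angle of the clear acrylic lid: 0 rad is shut, positive is open (upwards, free edge towards the robot). Starts 0.6 to 0.95 open; stiff hinge, stays where left. A latch resists from about 0.09 rad, gives way at about 0.04 rad under a press of 6 to 12 N at the press point, and then holds the lid shut.
- lid_hinge (a point): On the lid's hinge axis (along the unit's y), at the unit's x 160 mm, height 90.5 mm, mid width; axes as the unit's.
- lid_press (a point): On the lid's upper face, 120 mm from the hinge axis, mid width, where to press; moves with the lid, its axes are the lid's (z is the outward normal, x points to the hinge). Lid plate: 176 mm wide, 168 mm from hinge to free edge, 6 mm thick, its underside through the hinge axis.
- mate_cup: Black ceramic mate cup, 86 mm wide, 90 mm tall, on the table to one side of the rail's run-out, about 300 mm from the rail's middle; origin at its base. Leave alone.
- sugar_jar: Glass jar with steel cap, 72 mm wide, 110 mm tall, on the table on the other side; origin at its base. Leave alone.
- canister: White plastic canister with screw cap, 88 mm wide, 116 mm tall, on the tower; origin at its base. Leave alone.
- coaster: Cork coaster, 94 mm wide, 8 mm thick, on the tower; origin at its base. Leave alone.
- bombilla: Silver metal straw, 175 mm long, lying on the tower along its width; origin near its middle. Leave alone.
- thermos: Steel thermos, 92 mm wide, 270 mm tall, on the table to the left; origin at its base. Leave alone.
- spoon: Wooden spoon, 190 mm, lying on the table to the right. Leave alone.

How it is judged:
On the way, in this order (a step that is already met when the one before it is completed fails the run):
1. the holder is slid off the end of the rail and stands upright on the table ((y of holder in the frame of unit above 0.134 m or y of holder in the frame of unit below -0.134 m) and angle between holder's own z axis and vertical below 0.1 rad and height (world z) of holder below 0.01 m), for 0.2 s.
2. the lid is pressed shut past its latch (value of joint lid below 0.025 rad), for 0.2 s.
At the end, for the whole second after the job is handed in: The holder stands upright (within 0.1 rad) and at rest on the table, off the rail (its origin over 134 mm along the rail from the rail's middle), and the lid is latched shut (under 0.025 rad) (all of step 1 and linear speed of holder below 0.02 m/s and value of joint lid below 0.025 rad); the robot touches nothing.
It fails at once if the holder is forced: pushed by the robot with more than 45 N (contact force between any of the fingers, the arm and holder above 45 N).
It fails at once if a cup, jar, canister, coaster, bombilla, thermos or spoon is moved more than 30 mm (distance of any of mate_cup, sugar_jar, canister, coaster, bombilla, thermos, spoon from where it was at the start of the episode above 0.03 m).
It also fails if it takes over 72 s, if anything falls off the work surface, if the arm or the gripper's body presses on something with over 40 N, if the wrist force passes 120 N, or if a joint passes its speed limit or range.

## Robot

A 6-joint arm with a two-finger parallel gripper is mounted at the origin on the work surface. World frame = base frame: x ahead of the robot, y to its left, z up, the work surface at z = 0. Lengths are in m, angles in rad, forces in N, time in s.
With the tool pointing down it reaches from about 0.3 to 1 m from the base axis. Payload 5.1 kg.
Tool frame: the origin (TCP) lies on the front face of the gripper's body, between the roots of the fingers; the fingertips stand 78 mm ahead of it and the grasp point (between the pads) lies 59 mm ahead of it (r.tcp_to_tips is the distance from the TCP to the fingertips, in m); z points along the fingers, y is the line along which they close (so a half turn about z gives the same grasp; the last joint's range is limited). The gripper opens to 95 mm and grips with 3 to 60 N. Pads are 20 mm wide; open, the fingers measure 119 mm over their backs; the gripper's body (75 mm by 180 mm) begins 59 mm behind the grasp point.
Start: joints at [-1.212, 0.124, 1.65, -0, 1.367, -0.083], TCP at [0.278, -0.588, 0.292] pointing down, gripper open.
Joint ranges: [-2.61, 2.61], [-1.02, 2.33], [0.03, 2.71], [-1.35, 4.49], [0.32, 2.68], [-2.91, 2.91]. Speed limits (rad/s): [2.57, 2.57, 3.14, 3.14, 3.14, 3.14].

## Interface

Orientations are given as a unit quaternion [w, x, y, z].
In Python, from station import r gives the robot as it stands.
- The arm moves only by the tool drive_tool, never from a script. Its argument "commands" is a list of rows, each an object with "travel": the shift along the tool's x, y, z as a fraction of full scale, a list of three; "angular": the turn, a rotation vector about the tool's x, y, z as a fraction of full scale, a list of three; "grip": the opening, from 0 (shut) to 1 (fully open). In form: [{"travel": [tx, ty, tz], "angular": [rx, ry, rz], "grip": grip}, ...]. A call has 1 to 20 rows; each row shifts and turns the commanded pose from where the row before left it, along the tool's axes as they then stand; what a row does not reach is not made up. Full scale, the value 1, is 0.03 m for a shift and 0.08 rad for a turn. A row lasts 1/10 s, in which the tool goes at most 50 mm and 8.59 degrees, less where a joint would pass 70% of its speed; a pose out of reach is approached as far as the arm can. A call with a number of a shift or a turn outside -1 to 1 is refused whole. A call with a gripper value outside its range is refused whole. The fingers move at their own pace and stop on an object; the grip force is fixed at half the most. Time passes only in rows, so rows that do not move let the fingers close. It gives the time, the measured TCP pose, the force, the opening and the grip force at its end, in the units of the state.
- r.state(): the state, without advancing time (a new reading comes with each control period).
- r.camera(name): name is "side" or "top" or "wrist"; returns a dict with "pixels" (420x560x3 uint8, blue, green, red), "range_z" (420x560 float32, m along the optical axis (not along the pixel's ray), 0 where there is no reading), "fx", "fy", "cx", "cy" (pixels), "D" ([k1, k2, p1, p2, k3] as OpenCV has them; the pictures are not rectified), "T" (4x4, takes a point from camera to world coordinates). Camera axes: x right, y down, z forward; pixel columns grow to the right and rows downward; lengths in m; the calibration is good to about 2 mm. A picture is of the moment at which its call begins.
- r.close_job(): hands the job in; it is judged then, once.
The state is a dict: "time_s": time; "joint_pos": joint angles; "joint_velocities": joint speeds; "joint_efforts": joint torques, N m; "ee_pos": TCP position; "tool_rot": TCP orientation; "wrist_force": force on the tool from outside, world axes, zero at the start; "moment": the same for the moment, N m; "grip_width": finger opening in m; "grip_force": force on a finger pad.
Only numpy, scipy, OpenCV 4.12 (cv2) and the standard library are available. Lean on these libraries where they do the work, as an engineer would, in place of code of your own. Each camera call takes 0.05 s, during which the arm holds its last target. There are 200 camera calls.

## Working session

There is one attempt and no reset: what is moved stays moved. The work goes in short steps, Python scripts to look and compute and a tool call to move; the robot and the scene stay as the last step left them, time stands still between calls to the robot, and variables do not carry over. Pictures are saved under pics/ and viewed, at most 10 in all, crops included, and the job is handed in when it is done.

Besides the shell and the picture viewer there is one more tool, called by a JSON object that holds its "fn" and its "kwargs", one argument or row to a line. drive_tool: Moves the arm, as the interface text tells. Shift numbers are shares of 0.03 m and turn numbers shares of 0.08 rad, none past 1 either way. Its arguments: {"type":"object","properties":{"commands":{"type":"array","items":{"type":"object","properties":{"travel":{"type":"array","items":{"type":"number"}},"angular":{"type":"array","items":{"type":"number"}},"grip":{"type":"number"}}}}},"required":["commands"]}

```bash
mkdir -p pics; ls
python3 - <<'E'
from station import r
import cv2,numpy as np
s=r.state();print(s)
for n in("top","side"):
    c=r.camera(n);cv2.imwrite(f"pics/{n}0.png",c["pixels"]);np.savez(f"{n}0.npz",**c)
    print(n,c["fx"],c["cx"],c["cy"],c["D"],c["T"])
E
```

```text
pics
{'time_s': 0.0, 'joint_pos': array([-1.21158224e+00,  1.24505637e-01,  1.65166038e+00,  3.24314768e-05,
        1.36751958e+00, -8.25847355e-02]), 'joint_velocities': array([-0.00044764, -0.00043522,  0.00094963,  0.00049586, -0.00107684,
       -0.00114408]), 'joint_efforts': array([ 1.15596988e-03, -4.17600238e+01, -3.59928417e+01,  7.74504617e-02,
        4.93548985e-02, -1.89538828e-04]), 'ee_pos': array([ 0.27773669, -0.58714146,  0.2909946 ]), 'tool_rot': array([-1.03866594e-03,  9.75700963e-01,  2.19103937e-01, -1.28554411e-04]), 'wrist_force': array([-0.23418079, -0.28116423, -0.42039557]), 'moment': array([-0.05109979,  0.04275603,  0.02108479]), 'grip_force': 0.0, 'grip_width': 0.09514970389506561}
top 419.45245321733836 279.1863270888835 208.11528038414133 [0.03722069 0.         0.         0.         0.        ] [[ 0.01167508 -0.99406866  0.10812584  0.48854655]
 [-0.99989216 -0.01064279  0.01011931 -0.00574089]
 [-0.00890853 -0.10823232 -0.99408571  1.42442627]
 [ 0.          0.          0.          1.        ]]
side 425.4896952457459 279.7327125870922 215.23216616061964 [-0.09277821  0.          0.          0.          0.        ] [[-0.88492903 -0.29006234  0.36436857  0.21737053]
 [-0.46564104  0.53611405 -0.70410237  0.76805204]
 [ 0.00889047 -0.79274559 -0.60948781  0.7835121 ]
 [ 0.          0.          0.          1.        ]]
```

View pics/top0.png

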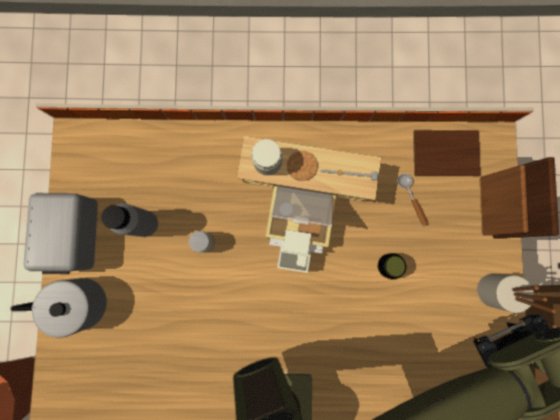

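View pics/side0.png

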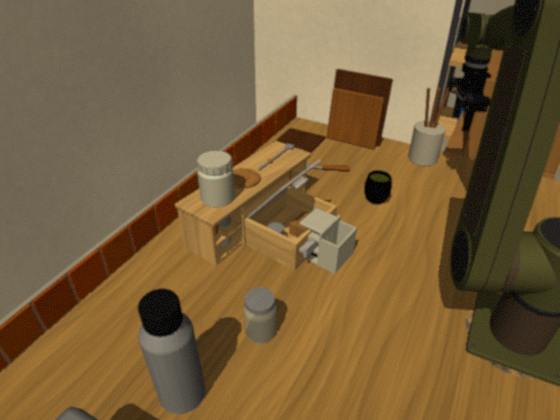

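```bash
cat > h.py <<'E'
import cv2,numpy as np
def cloud(c):
    h,w=c["range_z"].shape
    K=np.array([[c["fx"],0,c["cx"]],[0,c["fy"],c["cy"]],[0,0,1]],float)
    uv=np.stack(np.meshgrid(np.arange(w),np.arange(h)),-1).reshape(-1,1,2).astype(float)
    n=cv2.undistortPoints(uv,K,np.array(c["D"],float)).reshape(h,w,2)
    z=c["range_z"].astype(float)
    P=np.dstack([n[...,0]*z,n[...,1]*z,z])@c["T"][:3,:3].T+c["T"][:3,3]
    P[z==0]=np.nan
    return P
E
python3 - <<'E'
from h import *
P=cloud(np.load("top0.npz"))
def rect(m,name):
    m=cv2.morphologyEx(m.astype(np.uint8),cv2.MORPH_OPEN,np.ones((2,2)))
    q=P[m>0][:,:2].astype(np.float32);(c,s,a)=cv2.minAreaRect(q*1000)
    print(name,len(q),np.round(c,1),np.round(s,1),round(a,2))
Z=P[...,2];V,U=np.mgrid[:420,:560]
print("table",np.nanmedian(Z[300:350,120:220]))
rect((abs(Z-.15)<.007)&(U>230)&(U<390)&(V>130)&(V<205),"tower")
rect((abs(Z-.106)<.006)&(U>270)&(U<325)&(V>222)&(V<275),"tongue")
rect((abs(Z-.09)<.006)&(U>265)&(U<325)&(V>240)&(V<275),"pocket rim")
for n,b,zr in(("cup",(370,410,250,282),(.08,.1)),("jar",(185,215,228,255),(.1,.12))):
    m=(U>b[0])&(U<b[1])&(V>b[2])&(V<b[3])&(Z>zr[0])&(Z<zr[1]);q=P[m];print(n,len(q),(q.max(0)+q.min(0))/2,np.ptp(q,axis=0))
np.set_printoptions(linewidth=250)
print((Z[186:276:3,266:336:3]*1000).round().astype(int))
E
```

```text
table -0.0007421146284727342
tower 4395 [nan nan] [0. 0.] 0.0
tongue 557 [519.4 -58.2] [93.9 72.4] 82.72
pocket rim 123 [466.4 -75.4] [ 78.4 166.3] 32.43
cup 157 [ 0.45334783 -0.35385808  0.08795886] [0.07214157 0.07102563 0.01562552]
jar 317 [0.52411244 0.25791974 0.10784754] [0.05966232 0.06147888 0.01515856]
[[                   0                    8                    8                   89                  108                  114                  123                  148                  152                  151                  148
                   148                  150                  149                  149                  149                  148                  151                  152                  148                  146                  150
                   150                  148]
 [                  -1                   -1 -9223372036854775808                   86                  107                  105                   97                   96                   93                   94                  103
                   114                  120
[... 13904 characters left out ...]
                  0                   -3                   -2                   -2
                     2                    2]
 [                  -1                    0                    3                    5                   -3                   -2                    5                   -8                    0                   -3                    6
                     3                    3                    0 -9223372036854775808                   -3                    2                    0                    2                   -1                   -3                    2
                    -3                   -4]]<stdin>:15: RuntimeWarning: invalid value encountered in cast
```

Run:
```python
from h import *
from scipy.optimize import least_squares
P=cloud(np.load("top0.npz"));Z=P[...,2];V,U=np.mgrid[:420,:560]
def rect(m,name):
    m=m&np.isfinite(Z)
    m=cv2.morphologyEx(m.astype(np.uint8),cv2.MORPH_OPEN,np.ones((3,3)))
    q=P[m>0][:,:2].astype(np.float32);(c,s,a)=cv2.minAreaRect(q*1000)
    print(name,len(q),np.round(c,1),np.round(s,1),round(a,2),'yaw0',-(90-a) if a>45 else a)
    return np.array(c),a
c,a=rect((abs(Z-.15)<.008)&(U>230)&(U<390)&(V>130)&(V<205)&(P[...,0]>.66),"tower")
rect((abs(Z-.106)<.008)&(U>270)&(U<325)&(V>222)&(V<262)&(P[...,0]<.58),"tongue")
# table front top edge of pocket, in guessed frame
m=(Z>.078)&(Z<.098)&(U>270)&(U<340)&(V>180)&(V<275)
for yaw in(-6,-7,-8,-9):
    t=np.radians(yaw);ex=np.array([np.cos(t),np.sin(t)]);ey=np.array([-ex[1],ex[0]])
    q=P[m][:,:2]
    o=c/1000-ex*.230
    u=np.c_[(q-o)@ex,(q-o)@ey]*1000
    print(yaw,o.round(4)); print(' x',np.histogram(u[:,0],np.arange(-110,30,5))[0]);print(' y',np.histogram(u[u[:,0]>10][:,1],np.arange(-115,120,5))[0])
```

```text
tower 4278 [754.4 -82.6] [428.6 136.6] 81.63 yaw0 -8.3685302734375
tongue 565 [523.2 -48.5] [79.6 70.5] 81.21 yaw0 -8.794647216796875
-6 [ 0.5256 -0.0585]
 x [ 0  0  0  5 38 14  6  6  5  6  6  5  5  6  2  7  4  9  6  7  5 24 43 36
 22  4  7]
 y [ 0  0  1  9 43 37 25  2  0  2  1  2  1  3  3  1  3  2  3  1  1  2  3  4
  0  2  1  3  1  3  2  2  4  3  5  2  3  3  4  5  3 10 43 38  2  0]
-7 [ 0.5261 -0.0546]
 x [ 0  0  0  3 45  9  6  7  3  8  3  7  6  5  2  6  7  6  7  7  5 20 42 48
 13  5  6]
 y [ 0  0  2 22 52 36  4  1  0  2  2  1  1  4  2  3  2  3  1  1  1  3  3  3
  1  1  3  1  2  2  4  1  3  1  4  3  3  1  4  5  2 21 47 22  1  0]
-8 [ 0.5266 -0.0506]
 x [ 0  0  0  1 48  9  5  6  5  7  5  5  6  5  2  6  7  6  7  7  5 12 50 48
 12  5  5]
 y [ 0  0  2 51 45 20  2  1  0  3  1  1  1  4  2  4  2  2  2  0  3  1  4  2
  1  1  3  1  2  4  2  3  1  3  3  2  1  2  5  3  0 40 43  7  1  0]
-9 [ 0.5272 -0.0466]
 x [ 0  0  0  0 48 10  7  3  7  5  6  4  6  8  0  8  5  8  5  6  6 10 50 50
 10  5  5]
 y [ 0  1 18 60 37  4  1  1  1  3  2  0  4  2  4  2  2  2  2  1  2  4  1  2
  1  2  2  2  1  4  2  3  1  3  3  1  2  1  4  2 13 44 32  1  1  0]
```

{"fn": "drive_tool", "kwargs": {
  "commands": [
    {"travel": [0.7,-0.71,0],"angular": [0,0,0],"grip": 0.53},
    {"travel": [0.7,-0.71,0],"angular": [0,0,0],"grip": 0.53},
    {"travel": [0.7,-0.71,0],"angular": [0,0,0],"grip": 0.53},
    {"travel": [0.7,-0.71,0],"angular": [0,0,0],"grip": 0.53},
    {"travel": [0.7,-0.71,0],"angular": [0,0,0],"grip": 0.53},
    {"travel": [0,0,0],"angular": [0,0,0.92],"grip": 0.53},
    {"travel": [0,0,0],"angular": [0,0,0.92],"grip": 0.53},
    {"travel": [0,0,0],"angular": [0,0,0.92],"grip": 0.53},
    {"travel": [0,0,0],"angular": [0,0,0.92],"grip": 0.53},
    {"travel": [0,0,0],"angular": [0,0,0.92],"grip": 0.53},
    {"travel": [0,0,0],"angular": [0,0,0.92],"grip": 0.53},
    {"travel": [0,0,0],"angular": [0,0,0.92],"grip": 0.53},
    {"travel": [0,0,0],"angular": [0,0,0.92],"grip": 0.53},
    {"travel": [0,0,0],"angular": [0,0,0],"grip": 0.53},
    {"travel": [0,0,0],"angular": [0,0,0],"grip": 0.53}
  ]
}}

```text
time_s: 1.6
ee_pos: [0.3272, -0.4463, 0.2919]
tool_rot: [-0.0, 0.997, -0.073, -0.0]
wrist_force: [0.3, -1.4, 0.2]
grip_width: 0.0505
grip_force: 0.0
```

```bash
cat >> h.py <<'E'
O=np.array([.527,-.049]);t=-.1466;EX=np.array([np.cos(t),np.sin(t)]);EY=np.array([-EX[1],EX[0]])
def unit(p): d=np.array(p[:2])-O; return np.array([d@EX,d@EY,p[2]])
def where(r):
    from scipy.spatial.transform import Rotation as R
    s=r.state();q=s["tool_rot"];M=R.from_quat(np.r_[q[1:],q[0]]).as_matrix()
    f=s["wrist_force"]
    print("t",s["time_s"],"unit mm",(unit(s["ee_pos"])*1e3).round(1),"yawerr",round(np.arctan2(M[1,0],M[0,0])-t,4),"z",M[:,2].round(3),"Fu",(np.array([f[:2]@EX,f[:2]@EY,f[2]])).round(1),"w",s["grip_width"])
E
python3 -c "
from h import *;from station import r;where(r);print(r.state()['joint_pos'])"
```

```text
t 1.6 unit mm [-139.6 -422.2  291.9] yawerr 0.0011 z [-0.     0.001 -1.   ] Fu [ 0.5 -1.4  0.2] w 0.05052712967922488
[-1.03518612e+00 -8.94984253e-02  1.86705582e+00  3.83288447e-06
  1.36472358e+00  6.81060374e-01]
```

{"fn": "drive_tool", "kwargs": {
  "commands": [
    {"travel": [0.172,-0.938,0],"angular": [0,0,0],"grip": 0.53},
    {"travel": [0.172,-0.938,0],"angular": [0,0,0],"grip": 0.53},
    {"travel": [0.172,-0.938,0],"angular": [0,0,0],"grip": 0.53},
    {"travel": [0.172,-0.938,0],"angular": [0,0,0],"grip": 0.53},
    {"travel": [0.172,-0.938,0],"angular": [0,0,0],"grip": 0.53},
    {"travel": [0.172,-0.938,0],"angular": [0,0,0],"grip": 0.53},
    {"travel": [0.172,-0.938,0],"angular": [0,0,0],"grip": 0.53},
    {"travel": [0.172,-0.938,0],"angular": [0,0,0],"grip": 0.53},
    {"travel": [0.172,-0.938,0],"angular": [0,0,0],"grip": 0.53},
    {"travel": [0.172,-0.938,0],"angular": [0,0,0],"grip": 0.53},
    {"travel": [0.172,-0.938,0],"angular": [0,0,0],"grip": 0.53},
    {"travel": [0.172,-0.938,0],"angular": [0,0,0],"grip": 0.53},
    {"travel": [0.172,-0.938,0],"angular": [0,0,0],"grip": 0.53},
    {"travel": [0.172,-0.938,0],"angular": [0,0,0],"grip": 0.53},
    {"travel": [0.172,-0.938,0],"angular": [0,0,0],"grip": 0.53},
    {"travel": [0,0,0.7],"angular": [0,0,0],"grip": 0.53},
    {"travel": [0,0,0.7],"angular": [0,0,0],"grip": 0.53},
    {"travel": [0,0,0],"angular": [0,0,0],"grip": 0.53},
    {"travel": [0,0,0],"angular": [0,0,0],"grip": 0.53}
  ]
}}

```text
time_s: 3.5
ee_pos: [0.4655, -0.0402, 0.2502]
tool_rot: [-0.0, 0.997, -0.073, -0.0]
wrist_force: [-1.0, 0.2, 1.9]
grip_width: 0.0507
grip_force: 0.0
```

Run:
```python
from h import *;from station import r
where(r)
c=r.camera("wrist");cv2.imwrite("pics/w1.png",c["pixels"])
P=cloud(c);u=((P[...,:2]-O)@np.c_[EX,EY])*1e3;Z=P[...,2]
m=(Z>.080)&(Z<.096)&(u[...,0]<-20)&(u[...,0]>-120)&(abs(u[...,1])<70)
q=u[m];print(m.sum());print('x',np.histogram(q[:,0],np.arange(-110,-20,3)));print('y',np.histogram(q[:,1],np.arange(-60,61,3)))
```

```text
t 3.5 unit mm [-62.1  -0.3 250.2] yawerr 0.0002 z [-0.001  0.    -1.   ] Fu [-1.   0.   1.9] w 0.05065466618506009
2569
x (array([  0,   0,   0,   0,   0,   0,   5, 390, 911,  71,  74,  71,  70,
        71,  75,  65,  66,  76,  78,  73,  75,  75,  49,   0,   0,  69,
        56,  52,  49]), array([-110, -107, -104, -101,  -98,  -95,  -92,  -89,  -86,  -83,  -80,
        -77,  -74,  -71,  -68,  -65,  -62,  -59,  -56,  -53,  -50,  -47,
        -44,  -41,  -38,  -35,  -32,  -29,  -26,  -23]))
y (array([  0,   0,   0,   1, 312, 347,  27,  43,  49,  46,  46,  47,  42,
        47,  46,  45,  47,  44,  48,  47,  47,  47,  46,  48,  49,  47,
        48,  49,  47,  48,  46,  46,  29,  24, 360, 304,   0,   0,   0,
         0]), array([-60, -57, -54, -51, -48, -45, -42, -39, -36, -33, -30, -27, -24,
       -21, -18, -15, -12,  -9,  -6,  -3,   0,   3,   6,   9,  12,  15,
        18,  21,  24,  27,  30,  33,  36,  39,  42,  45,  48,  51,  54,
        57,  60]))
```

View pics/w1.png

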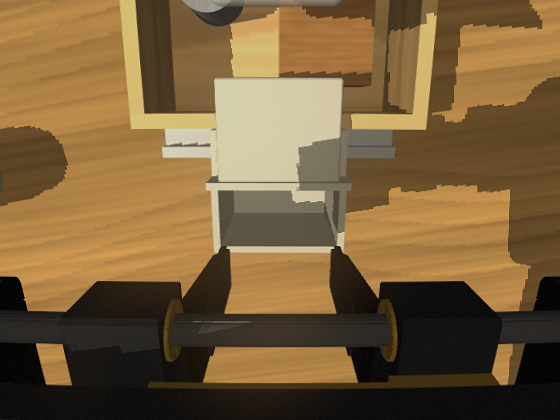

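{"fn": "drive_tool", "kwargs": {
  "commands": [
    {"travel": [-0.03,0,0.8],"angular": [0,0,0],"grip": 0.53},
    {"travel": [0,0,0.6],"angular": [0,0,0],"grip": 0.53},
    {"travel": [0,0,0.6],"angular": [0,0,0],"grip": 0.53},
    {"travel": [0,0,0.6],"angular": [0,0,0],"grip": 0.53},
    {"travel": [0,0,0.6],"angular": [0,0,0],"grip": 0.53},
    {"travel": [0,0,0.4],"angular": [0,0,0],"grip": 0.53},
    {"travel": [0,0,0.4],"angular": [0,0,0],"grip": 0.53},
    {"travel": [0,0,0],"angular": [0,0,0],"grip": 0.53},
    {"travel": [0,0,0],"angular": [0,0,0],"grip": 0.53}
  ]
}}

```text
time_s: 4.45
ee_pos: [0.4651, -0.0402, 0.1307]
tool_rot: [0.0, 0.997, -0.073, 0.0]
wrist_force: [-0.7, -1.1, 0.3]
grip_width: 0.0504
grip_force: 0.0
```

```bash
python3 -c "
from h import *;from station import r;where(r)"
```

```text
t 4.45 unit mm [-62.5  -0.3 130.7] yawerr -0.0005 z [ 0.001 -0.    -1.   ] Fu [-0.5 -1.1  0.3] w 0.05037163663704352
```

{"fn": "drive_tool", "kwargs": {
  "commands": [
    {"travel": [0,-0.06,0],"angular": [0,0,0],"grip": 0.53},
    {"travel": [0,-0.06,0],"angular": [0,0,0],"grip": 0.53},
    {"travel": [0,-0.06,0],"angular": [0,0,0],"grip": 0.53},
    {"travel": [0,0,0],"angular": [0,0,0],"grip": 0.53}
  ]
}}

```text
time_s: 4.85
ee_pos: [0.4658, -0.0345, 0.1306]
tool_rot: [0.0, 0.997, -0.073, 0.0]
wrist_force: [0.3, 0.4, 0.5]
grip_width: 0.0505
grip_force: 0.0
```

{"fn": "drive_tool", "kwargs": {
  "commands": [
    {"travel": [0,-0.03,0],"angular": [0,0,0],"grip": 0.53},
    {"travel": [0,0,0],"angular": [0,0,0],"grip": 0.53}
  ]
}}

```text
time_s: 5.05
ee_pos: [0.4657, -0.0338, 0.1303]
tool_rot: [0.0, 0.997, -0.073, 0.0]
wrist_force: [0.9, -0.1, -0.6]
grip_width: 0.0506
grip_force: 0.0
```

{"fn": "drive_tool", "kwargs": {
  "commands": [
    {"travel": [0,-0.03,0],"angular": [0,0,0],"grip": 0.53},
    {"travel": [0,0,0],"angular": [0,0,0],"grip": 0.53}
  ]
}}

```text
time_s: 5.25
ee_pos: [0.4658, -0.0329, 0.1302]
tool_rot: [-0.0, 0.997, -0.073, -0.0]
wrist_force: [0.1, 0.3, -1.0]
grip_width: 0.0505
grip_force: 0.0
```

{"fn": "drive_tool", "kwargs": {
  "commands": [
    {"travel": [0,-0.03,0],"angular": [0,0,0],"grip": 0.53},
    {"travel": [0,0,0],"angular": [0,0,0],"grip": 0.53}
  ]
}}

```text
time_s: 5.45
ee_pos: [0.4659, -0.032, 0.1302]
tool_rot: [-0.0, 0.997, -0.073, -0.0]
wrist_force: [0.3, -0.6, -0.4]
grip_width: 0.0503
grip_force: 0.0
```

{"fn": "drive_tool", "kwargs": {
  "commands": [
    {"travel": [0,-0.03,0],"angular": [0,0,0],"grip": 0.53},
    {"travel": [0,0,0],"angular": [0,0,0],"grip": 0.53}
  ]
}}

```text
time_s: 5.65
ee_pos: [0.4661, -0.0311, 0.1302]
tool_rot: [-0.0, 0.997, -0.073, -0.0]
wrist_force: [0.2, 0.4, 0.1]
grip_width: 0.0503
grip_force: 0.0
```

{"fn": "drive_tool", "kwargs": {
  "commands": [
    {"travel": [0,-0.03,0],"angular": [0,0,0],"grip": 0.53},
    {"travel": [0,0,0],"angular": [0,0,0],"grip": 0.53}
  ]
}}

```text
time_s: 5.85
ee_pos: [0.4662, -0.0304, 0.1303]
tool_rot: [0.0, 0.997, -0.073, 0.0]
wrist_force: [-0.1, -1.4, -0.4]
grip_width: 0.0506
grip_force: 0.5
```

{"fn": "drive_tool", "kwargs": {
  "commands": [
    {"travel": [0,-0.03,0],"angular": [0,0,0],"grip": 0.53},
    {"travel": [0,0,0],"angular": [0,0,0],"grip": 0.53}
  ]
}}

```text
time_s: 6.05
ee_pos: [0.4664, -0.0294, 0.1303]
tool_rot: [0.0, 0.997, -0.073, 0.0]
wrist_force: [-0.0, -0.7, 0.0]
grip_width: 0.0503
grip_force: 0.6
```

{"fn": "drive_tool", "kwargs": {
  "commands": [
    {"travel": [0,-0.03,0],"angular": [0,0,0],"grip": 0.53},
    {"travel": [0,0,0],"angular": [0,0,0],"grip": 0.53}
  ]
}}

```text
time_s: 6.25
ee_pos: [0.4665, -0.0285, 0.1302]
tool_rot: [-0.0, 0.997, -0.073, -0.0]
wrist_force: [0.4, -1.4, -0.4]
grip_width: 0.0504
grip_force: 0.5
```

{"fn": "drive_tool", "kwargs": {
  "commands": [
    {"travel": [0,-0.03,0],"angular": [0,0,0],"grip": 0.53},
    {"travel": [0,0,0],"angular": [0,0,0],"grip": 0.53}
  ]
}}

```text
time_s: 6.45
ee_pos: [0.4666, -0.0275, 0.1303]
tool_rot: [-0.0, 0.997, -0.073, 0.0]
wrist_force: [0.5, -0.7, -1.1]
grip_width: 0.0502
grip_force: 0.6
```

{"fn": "drive_tool", "kwargs": {
  "commands": [
    {"travel": [0,-0.03,0],"angular": [0,0,0],"grip": 0.53},
    {"travel": [0,0,0],"angular": [0,0,0],"grip": 0.53}
  ]
}}

```text
time_s: 6.65
ee_pos: [0.4668, -0.0268, 0.1303]
tool_rot: [0.0, 0.997, -0.073, 0.0]
wrist_force: [-0.1, -3.0, -0.7]
grip_width: 0.0508
grip_force: 1.1
```

{"fn": "drive_tool", "kwargs": {
  "commands": [
    {"travel": [0,-0.03,0],"angular": [0,0,0],"grip": 0.53},
    {"travel": [0,0,0],"angular": [0,0,0],"grip": 0.53}
  ]
}}

```text
time_s: 6.85
ee_pos: [0.4669, -0.026, 0.1303]
tool_rot: [0.0, 0.997, -0.073, 0.0]
wrist_force: [0.6, -3.6, -0.4]
grip_width: 0.0506
grip_force: 1.6
```

{"fn": "drive_tool", "kwargs": {
  "commands": [
    {"travel": [0,-0.03,0],"angular": [0,0,0],"grip": 0.53},
    {"travel": [0,0,0],"angular": [0,0,0],"grip": 0.53}
  ]
}}

```text
time_s: 7.05
ee_pos: [0.4671, -0.0254, 0.1303]
tool_rot: [0.001, 0.997, -0.073, 0.0]
wrist_force: [-1.1, -6.1, -0.8]
grip_width: 0.0504
grip_force: 2.7
```

{"fn": "drive_tool", "kwargs": {
  "commands": [
    {"travel": [0,-0.03,0],"angular": [0,0,0],"grip": 0.53},
    {"travel": [0,0,0],"angular": [0,0,0],"grip": 0.53}
  ]
}}

```text
time_s: 7.25
ee_pos: [0.4672, -0.0251, 0.1304]
tool_rot: [0.001, 0.997, -0.073, 0.0]
wrist_force: [-0.8, -7.5, 0.3]
grip_width: 0.0504
grip_force: 4.0
```

{"fn": "drive_tool", "kwargs": {
  "commands": [
    {"travel": [0,-0.03,0],"angular": [0,0,0],"grip": 0.53},
    {"travel": [0,0,0],"angular": [0,0,0],"grip": 0.53}
  ]
}}

```text
time_s: 7.45
ee_pos: [0.4674, -0.0246, 0.1304]
tool_rot: [0.002, 0.997, -0.073, 0.0]
wrist_force: [-1.3, -10.1, 0.3]
grip_width: 0.0499
grip_force: 5.1
```

{"fn": "drive_tool", "kwargs": {
  "commands": [
    {"travel": [0,-0.03,0],"angular": [0,0,0],"grip": 0.53},
    {"travel": [0,0,0],"angular": [0,0,0],"grip": 0.53}
  ]
}}

```text
time_s: 7.65
ee_pos: [0.4676, -0.0242, 0.1305]
tool_rot: [0.003, 0.997, -0.073, 0.0]
wrist_force: [-1.1, -12.9, -1.1]
grip_width: 0.0501
grip_force: 6.3
```

{"fn": "drive_tool", "kwargs": {
  "commands": [
    {"travel": [0,-0.03,0],"angular": [0,0,0],"grip": 0.53},
    {"travel": [0,0,0],"angular": [0,0,0],"grip": 0.53}
  ]
}}

```text
time_s: 7.85
ee_pos: [0.4678, -0.0239, 0.1306]
tool_rot: [0.003, 0.997, -0.073, 0.0]
wrist_force: [-0.3, -15.4, -1.0]
grip_width: 0.05
grip_force: 7.5
```

{"fn": "drive_tool", "kwargs": {
  "commands": [
    {"travel": [0,-0.03,0],"angular": [0,0,0],"grip": 0.53},
    {"travel": [0,0,0],"angular": [0,0,0],"grip": 0.53}
  ]
}}

```text
time_s: 8.05
ee_pos: [0.4679, -0.0235, 0.1306]
tool_rot: [0.004, 0.997, -0.073, 0.001]
wrist_force: [-0.7, -17.6, -1.1]
grip_width: 0.05
grip_force: 8.7
```

{"fn": "drive_tool", "kwargs": {
  "commands": [
    {"travel": [0,0.2,0],"angular": [0,0,0],"grip": 0.53},
    {"travel": [0,0.2,0],"angular": [0,0,0],"grip": 0.53},
    {"travel": [0,0.2,0],"angular": [0,0,0],"grip": 0.53},
    {"travel": [0,0,0],"angular": [0,0,0],"grip": 0.53},
    {"travel": [0,0,0],"angular": [0,0,0],"grip": 0.53}
  ]
}}

```text
time_s: 8.55
ee_pos: [0.465, -0.0381, 0.1302]
tool_rot: [-0.0, 0.997, -0.074, -0.0]
wrist_force: [-0.5, 0.0, 0.1]
grip_width: 0.0506
grip_force: 0.0
```

Run:
```python
from h import *;from station import r
where(r)
c=r.camera("wrist");P=cloud(c);u=((P[...,:2]-O)@np.c_[EX,EY])*1e3;Z=P[...,2]
m=(Z>.097)&(Z<.112)&(u[...,0]<35)&(u[...,0]>-38)&(abs(u[...,1])<90)
q=u[m];print(m.sum(),np.percentile(q,[1,99],axis=0))
```

```text
t 8.55 unit mm [-62.9   1.7 130.2] yawerr -0.0006 z [ 0.     0.001 -1.   ] Fu [-0.5 -0.1  0.1] w 0.050552411182085207
53797 [[-37.15189062 -37.34726712]
 [ 31.65502072  42.39841794]]
```

{"fn": "drive_tool", "kwargs": {
  "commands": [
    {"travel": [0,0.1,0],"angular": [0,0,0],"grip": 0.53},
    {"travel": [0,0.1,0],"angular": [0,0,0],"grip": 0.53},
    {"travel": [0,0.1,0],"angular": [0,0,0],"grip": 0.53},
    {"travel": [0,0.05,0],"angular": [0,0,0],"grip": 0.53},
    {"travel": [0,0.05,0],"angular": [0,0,0],"grip": 0.53},
    {"travel": [0,0,0],"angular": [0,0,0],"grip": 0.53}
  ]
}}

```text
time_s: 9.2
ee_pos: [0.4632, -0.0504, 0.1302]
tool_rot: [0.0, 0.997, -0.074, -0.0]
wrist_force: [0.9, 0.2, -0.4]
grip_width: 0.0503
grip_force: 0.2
```

{"fn": "drive_tool", "kwargs": {
  "commands": [
    {"travel": [0,0.05,0],"angular": [0,0,0],"grip": 0.53},
    {"travel": [0,0.05,0],"angular": [0,0,0],"grip": 0.53},
    {"travel": [0,0,0],"angular": [0,0,0],"grip": 0.53}
  ]
}}

```text
time_s: 9.5
ee_pos: [0.4628, -0.053, 0.1302]
tool_rot: [-0.0, 0.997, -0.074, 0.0]
wrist_force: [0.7, 3.6, 0.2]
grip_width: 0.0509
grip_force: 1.5
```

{"fn": "drive_tool", "kwargs": {
  "commands": [
    {"travel": [0,0.05,0],"angular": [0,0,0],"grip": 0.53},
    {"travel": [0,0.05,0],"angular": [0,0,0],"grip": 0.53},
    {"travel": [0,0,0],"angular": [0,0,0],"grip": 0.53}
  ]
}}

```text
time_s: 9.8
ee_pos: [0.4624, -0.056, 0.1303]
tool_rot: [-0.0, 0.997, -0.073, 0.0]
wrist_force: [0.5, 4.8, -0.4]
grip_width: 0.0503
grip_force: 2.2
```

{"fn": "drive_tool", "kwargs": {
  "commands": [
    {"travel": [0,0.05,0],"angular": [0,0,0],"grip": 0.53},
    {"travel": [0,0.05,0],"angular": [0,0,0],"grip": 0.53},
    {"travel": [0,0,0],"angular": [0,0,0],"grip": 0.53}
  ]
}}

```text
time_s: 10.1
ee_pos: [0.4619, -0.0591, 0.1303]
tool_rot: [0.0, 0.997, -0.073, -0.0]
wrist_force: [1.5, 4.6, -0.0]
grip_width: 0.0505
grip_force: 1.8
```

{"fn": "drive_tool", "kwargs": {
  "commands": [
    {"travel": [0,0.05,0],"angular": [0,0,0],"grip": 0.53},
    {"travel": [0,0.05,0],"angular": [0,0,0],"grip": 0.53},
    {"travel": [0,0,0],"angular": [0,0,0],"grip": 0.53}
  ]
}}

```text
time_s: 10.4
ee_pos: [0.4613, -0.0626, 0.1302]
tool_rot: [0.001, 0.997, -0.073, -0.0]
wrist_force: [-0.5, 1.2, 0.7]
grip_width: 0.0505
grip_force: 0.4
```

{"fn": "drive_tool", "kwargs": {
  "commands": [
    {"travel": [0,0.05,0],"angular": [0,0,0],"grip": 0.53},
    {"travel": [0,0.05,0],"angular": [0,0,0],"grip": 0.53},
    {"travel": [0,0,0],"angular": [0,0,0],"grip": 0.53}
  ]
}}

```text
time_s: 10.7
ee_pos: [0.461, -0.0654, 0.1302]
tool_rot: [0.0, 0.997, -0.073, -0.0]
wrist_force: [0.8, 1.3, -0.7]
grip_width: 0.0507
grip_force: 0.0
```

{"fn": "drive_tool", "kwargs": {
  "commands": [
    {"travel": [0,0.05,0],"angular": [0,0,0],"grip": 0.53},
    {"travel": [0,0.05,0],"angular": [0,0,0],"grip": 0.53},
    {"travel": [0,0,0],"angular": [0,0,0],"grip": 0.53}
  ]
}}

```text
time_s: 11.0
ee_pos: [0.4607, -0.0682, 0.1303]
tool_rot: [0.0, 0.997, -0.073, 0.0]
wrist_force: [0.5, 0.9, -0.7]
grip_width: 0.0504
grip_force: 0.2
```

{"fn": "drive_tool", "kwargs": {
  "commands": [
    {"travel": [0,0.1,0],"angular": [0,0,0],"grip": 0.53},
    {"travel": [0,0.15,0],"angular": [0,0,0],"grip": 0.53},
    {"travel": [0,0.15,0],"angular": [0,0,0],"grip": 0.53},
    {"travel": [0,0.15,0],"angular": [0,0,0],"grip": 0.53},
    {"travel": [0,0.15,0],"angular": [0,0,0],"grip": 0.53},
    {"travel": [0,0.15,0],"angular": [0,0,0],"grip": 0.53},
    {"travel": [0,0.15,0],"angular": [0,0,0],"grip": 0.53},
    {"travel": [0,0.15,0],"angular": [0,0,0],"grip": 0.53},
    {"travel": [0,0,0],"angular": [0,0,0],"grip": 0.53}
  ]
}}

```text
time_s: 11.9
ee_pos: [0.4555, -0.1028, 0.1303]
tool_rot: [0.0, 0.997, -0.074, -0.0]
wrist_force: [-0.3, -0.3, -0.0]
grip_width: 0.0504
grip_force: 0.0
```

{"fn": "drive_tool", "kwargs": {
  "commands": [
    {"travel": [0,0.15,0],"angular": [0,0,0],"grip": 0.53},
    {"travel": [0,0.15,0],"angular": [0,0,0],"grip": 0.53},
    {"travel": [0,0.15,0],"angular": [0,0,0],"grip": 0.53},
    {"travel": [0,0.15,0],"angular": [0,0,0],"grip": 0.53},
    {"travel": [0,0.15,0],"angular": [0,0,0],"grip": 0.53},
    {"travel": [0,0.15,0],"angular": [0,0,0],"grip": 0.53},
    {"travel": [0,0.15,0],"angular": [0,0,0],"grip": 0.53},
    {"travel": [0,0.15,0],"angular": [0,0,0],"grip": 0.53},
    {"travel": [0,0.15,0],"angular": [0,0,0],"grip": 0.53},
    {"travel": [0,0,0],"angular": [0,0,0],"grip": 0.53}
  ]
}}

```text
time_s: 12.9
ee_pos: [0.4495, -0.1429, 0.1302]
tool_rot: [0.0, 0.997, -0.074, -0.0]
wrist_force: [0.2, 0.7, -0.1]
grip_width: 0.0502
grip_force: 0.0
```

Run:
```python
from h import *;from station import r
where(r)
c=r.camera("wrist");P=cloud(c);u=((P[...,:2]-O)@np.c_[EX,EY])*1e3;Z=P[...,2]
m=(Z>.097)&(Z<.112)&(u[...,0]<40)&(u[...,0]>-38)&(abs(u[...,1])<220)
q=u[m];print(m.sum(),np.percentile(q,[1,99],axis=0),cv2.minAreaRect(q.astype(np.float32)))
cv2.imwrite("pics/w2.png",c["pixels"])
```

```text
t 12.9 unit mm [ -62.9 -104.2  130.2] yawerr -0.0009 z [-0.    -0.001 -1.   ] Fu [ 0.1  0.8 -0.1] w 0.05021193132190202
52414 [[ -37.24602961 -136.81811681]
 [  30.29704852  -58.08968779]] ((-3.346466064453125, -97.44430541992188), (69.3029556274414, 96.82981872558594), 0.01136108674108982)
```

{"fn": "drive_tool", "kwargs": {
  "commands": [
    {"travel": [0,0.15,0],"angular": [0,0,0],"grip": 0.53},
    {"travel": [0,0.15,0],"angular": [0,0,0],"grip": 0.53},
    {"travel": [0,0.15,0],"angular": [0,0,0],"grip": 0.53},
    {"travel": [0,0.15,0],"angular": [0,0,0],"grip": 0.53},
    {"travel": [0,0.15,0],"angular": [0,0,0],"grip": 0.53},
    {"travel": [0,0.15,0],"angular": [0,0,0],"grip": 0.53},
    {"travel": [0,0.1,0],"angular": [0,0,0],"grip": 0.53},
    {"travel": [0,0.1,0],"angular": [0,0,0],"grip": 0.53},
    {"travel": [0,0.1,0],"angular": [0,0,0],"grip": 0.53},
    {"travel": [0,0.1,0],"angular": [0,0,0],"grip": 0.53},
    {"travel": [0,0.1,0],"angular": [0,0,0],"grip": 0.53},
    {"travel": [0,0.1,0],"angular": [0,0,0],"grip": 0.53},
    {"travel": [0,0.1,0],"angular": [0,0,0],"grip": 0.53},
    {"travel": [0,0.1,0],"angular": [0,0,0],"grip": 0.53},
    {"travel": [0,0.1,0],"angular": [0,0,0],"grip": 0.53},
    {"travel": [0,0,0],"angular": [0,0,0],"grip": 0.53},
    {"travel": [0,-0.1,0],"angular": [0,0,0],"grip": 0.53},
    {"travel": [0,-0.1,0],"angular": [0,0,0],"grip": 0.53},
    {"travel": [0,0,0],"angular": [0,0,0],"grip": 0.53}
  ]
}}

```text
time_s: 14.85
ee_pos: [0.4427, -0.1893, 0.1303]
tool_rot: [0.0, 0.997, -0.073, 0.0]
wrist_force: [0.1, 0.4, -0.6]
grip_width: 0.0505
grip_force: 0.0
```

Run:
```python
from h import *;from station import r
where(r)
c=r.camera("wrist");P=cloud(c);u=((P[...,:2]-O)@np.c_[EX,EY])*1e3;Z=P[...,2]
m=(Z>.097)&(Z<.112)&(u[...,0]<50)&(u[...,0]>-45)&(abs(u[...,1])<220)
q=u[m];print(m.sum(),np.percentile(Z[m],[1,50,99]),np.percentile(q,[1,99],axis=0),cv2.minAreaRect(q.astype(np.float32)))
cv2.imwrite("pics/w3.png",c["pixels"])
```

```text
t 14.85 unit mm [ -62.9 -151.1  130.3] yawerr 0.0002 z [ 0. -0. -1.] Fu [ 0.   0.4 -0.6] w 0.05045160111227588
52640 [0.10458886 0.10648942 0.10793198] [[ -42.07638867 -189.46135688]
 [  28.24332713 -107.93027163]] ((-7.377586364746094, -147.64122009277344), (71.76634216308594, 96.39579772949219), 3.7555670738220215)
```

View pics/w3.png

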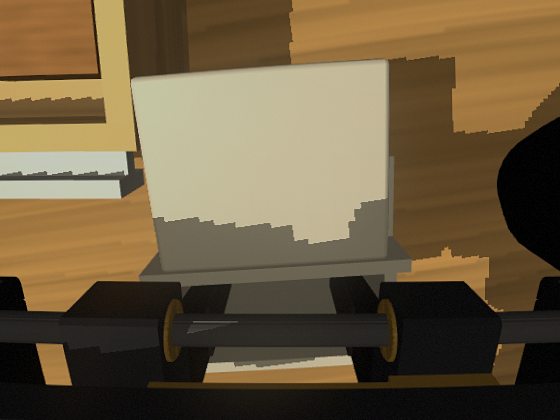

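{"fn": "drive_tool", "kwargs": {
  "commands": [
    {"travel": [0,0,-0.5],"angular": [0,0,0],"grip": 0.53},
    {"travel": [0,0,-0.8],"angular": [0,0,0],"grip": 0.53},
    {"travel": [0,0,-1],"angular": [0,0,0],"grip": 0.53},
    {"travel": [0,0,-1],"angular": [0,0,0],"grip": 0.53},
    {"travel": [0,0,-1],"angular": [0,0,0],"grip": 0.53},
    {"travel": [0,0,-1],"angular": [0,0,0],"grip": 0},
    {"travel": [0,0,-1],"angular": [0,0,0],"grip": 0},
    {"travel": [0,0,-1],"angular": [0,0,0],"grip": 0},
    {"travel": [0.78,-0.84,0],"angular": [0,0,0],"grip": 0},
    {"travel": [0.78,-0.84,0],"angular": [0,0,0],"grip": 0},
    {"travel": [0.78,-0.84,0],"angular": [0,0,0],"grip": 0},
    {"travel": [0.78,-0.84,0],"angular": [0,0,0],"grip": 0},
    {"travel": [0.78,-0.84,0],"angular": [0,0,0],"grip": 0},
    {"travel": [0.78,-0.84,0],"angular": [0,0,0],"grip": 0},
    {"travel": [0,0,0],"angular": [0,0,0],"grip": 0},
    {"travel": [0,0,0],"angular": [0,0,0],"grip": 0},
    {"travel": [0,0,0],"angular": [0,0,0],"grip": 0}
  ]
}}

```text
time_s: 16.6
ee_pos: [0.6031, -0.0611, 0.3492]
tool_rot: [0.0, 0.997, -0.074, -0.0]
wrist_force: [-0.1, 0.4, 0.3]
grip_width: 0.0003
grip_force: 0.0
```

```bash
cat > hl.py <<'E'
from h import *;from station import r
where(r)
c=r.camera("top");P=cloud(c);u=((P[...,:2]-O)@np.c_[EX,EY])*1e3;Z=P[...,2]*1e3
m=(Z>97)&(Z<112)&(u[...,0]<50)&(u[...,0]>-45)&(u[...,1]<-95)&(u[...,1]>-220)
q=u[m];print("holder",m.sum(),cv2.minAreaRect(q.astype(np.float32)) if m.sum()>50 else 0)
for s in(-60,60):
    m=(abs(u[...,1]-s)<12)&(u[...,0]>-5)&(u[...,0]<155)&(Z>85)&(Z<240)
    print("lid y",s,np.polyfit(u[m][:,0],Z[m],1) if m.sum()>20 else 0,m.sum(), np.percentile(u[m][:,0],[1,99]) if m.sum() else 0)
cv2.imwrite("pics/top_%d.png"%(r.state()["time_s"]*100),c["pixels"][130:300,200:430].repeat(3,0).repeat(3,1))
E
python3 hl.py
```

```text
t 16.6 unit mm [ 77.1  -0.8 349.2] yawerr -0.0008 z [-0. -0. -1.] Fu [-0.1  0.4  0.3] w 0.0003096474630243229
holder 565 ((-8.273368835449219, -149.55206298828125), (70.45604705810547, 87.64871215820312), 3.997837781906128)
lid y -60 [ 2.48092284 78.49535089] 30 [ 0.27682688 57.88262075]
lid y 60 0 1 [154.74752953 154.74752953]
```

{"fn": "drive_tool", "kwargs": {
  "commands": [
    {"travel": [0,0,0.8],"angular": [0,0,0],"grip": 0},
    {"travel": [0,0,0.8],"angular": [0,0,0],"grip": 0},
    {"travel": [-0.06,0,0.3],"angular": [0,0,0],"grip": 0},
    {"travel": [-0.06,0,0.3],"angular": [0,0,0],"grip": 0},
    {"travel": [-0.06,0,0.3],"angular": [0,0,0],"grip": 0},
    {"travel": [-0.06,0,0.3],"angular": [0,0,0],"grip": 0}
  ]
}}

```text
time_s: 17.25
ee_pos: [0.5967, -0.0598, 0.266]
tool_rot: [0.0, 0.997, -0.074, 0.001]
wrist_force: [-0.0, 0.1, 0.5]
grip_width: 0.0005
grip_force: 0.4
```

{"fn": "drive_tool", "kwargs": {
  "commands": [
    {"travel": [-0.1,0,0.3],"angular": [0,0,0],"grip": 0},
    {"travel": [-0.1,0,0.3],"angular": [0,0,0],"grip": 0},
    {"travel": [-0.1,0,0.3],"angular": [0,0,0],"grip": 0},
    {"travel": [-0.1,0,0.3],"angular": [0,0,0],"grip": 0}
  ]
}}

```text
time_s: 17.65
ee_pos: [0.5843, -0.0577, 0.2285]
tool_rot: [-0.0, 0.997, -0.073, -0.0]
wrist_force: [0.5, -0.2, 0.1]
grip_width: 0.0003
grip_force: 0.4
```

Run:
```python
from h import *;from station import r
where(r);c=r.camera("side");cv2.imwrite("pics/s1.png",cv2.resize(c["pixels"][140:290,160:380],None,fx=3.5,fy=3.5))
```

```text
t 17.65 unit mm [ 58.   -0.3 228.5] yawerr -0.0003 z [-0.  0. -1.] Fu [ 0.5 -0.1  0.1] w 0.00033723752421442274
```

View pics/s1.png

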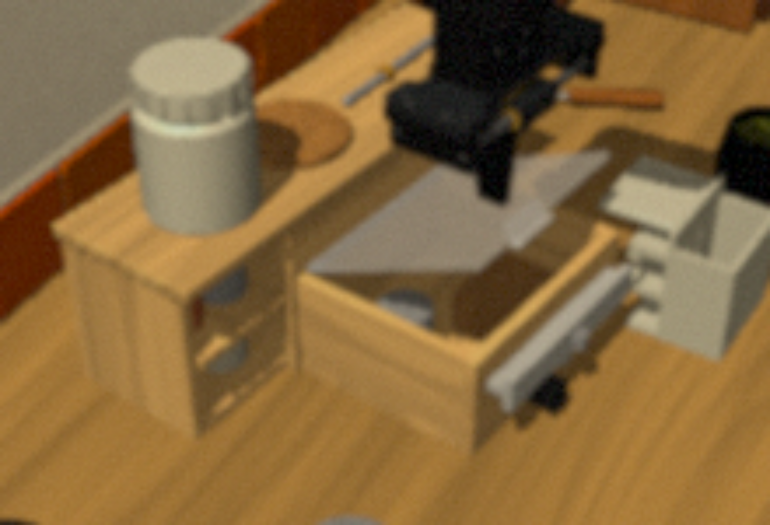

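{"fn": "drive_tool", "kwargs": {
  "commands": [
    {"travel": [-0.12,0,0.25],"angular": [0,0,0],"grip": 0},
    {"travel": [-0.12,0,0.25],"angular": [0,0,0],"grip": 0},
    {"travel": [-0.12,0,0.25],"angular": [0,0,0],"grip": 0},
    {"travel": [-0.12,0,0.25],"angular": [0,0,0],"grip": 0},
    {"travel": [-0.12,0,0.25],"angular": [0,0,0],"grip": 0},
    {"travel": [0,0,0],"angular": [0,0,0],"grip": 0}
  ]
}}

```text
time_s: 18.3
ee_pos: [0.5655, -0.055, 0.1899]
tool_rot: [-0.0, 0.997, -0.073, -0.002]
wrist_force: [0.6, -0.1, -0.4]
grip_width: 0.0002
grip_force: 0.0
```

{"fn": "drive_tool", "kwargs": {
  "commands": [
    {"travel": [0,0,0.1],"angular": [0,0,0],"grip": 0},
    {"travel": [0,0,0.1],"angular": [0,0,0],"grip": 0},
    {"travel": [0,0,0],"angular": [0,0,0],"grip": 0}
  ]
}}

```text
time_s: 18.6
ee_pos: [0.5671, -0.0552, 0.186]
tool_rot: [0.0, 0.997, -0.073, 0.0]
wrist_force: [-0.5, 0.9, 0.6]
grip_width: 0.0003
grip_force: 0.2
```

{"fn": "drive_tool", "kwargs": {
  "commands": [
    {"travel": [0,0,0.1],"angular": [0,0,0],"grip": 0},
    {"travel": [0,0,0.1],"angular": [0,0,0],"grip": 0},
    {"travel": [0,0,0],"angular": [0,0,0],"grip": 0}
  ]
}}

```text
time_s: 18.9
ee_pos: [0.5668, -0.0552, 0.1809]
tool_rot: [0.0, 0.997, -0.073, -0.0]
wrist_force: [-3.6, -0.1, 6.3]
grip_width: 0.0005
grip_force: 3.2
```

{"fn": "drive_tool", "kwargs": {
  "commands": [
    {"travel": [0,0,0.08],"angular": [0,0,0],"grip": 0},
    {"travel": [0,0,0],"angular": [0,0,0],"grip": 0}
  ]
}}

```text
time_s: 19.1
ee_pos: [0.5669, -0.0552, 0.1776]
tool_rot: [0.0, 0.997, -0.073, 0.0]
wrist_force: [-0.8, -0.5, 0.4]
grip_width: 0.0
grip_force: 0.6
```

{"fn": "drive_tool", "kwargs": {
  "commands": [
    {"travel": [0,0,0.08],"angular": [0,0,0],"grip": 0},
    {"travel": [0,0,0],"angular": [0,0,0],"grip": 0}
  ]
}}

```text
time_s: 19.3
ee_pos: [0.5668, -0.0552, 0.1744]
tool_rot: [-0.0, 0.997, -0.073, 0.0]
wrist_force: [0.3, -0.4, 0.3]
grip_width: 0.0008
grip_force: 0.0
```

{"fn": "drive_tool", "kwargs": {
  "commands": [
    {"travel": [0,0,0.06],"angular": [0,0,0],"grip": 0},
    {"travel": [0,0,0],"angular": [0,0,0],"grip": 0}
  ]
}}

```text
time_s: 19.5
ee_pos: [0.567, -0.0552, 0.1743]
tool_rot: [-0.0, 0.997, -0.073, -0.0]
wrist_force: [-3.4, 0.8, 7.5]
grip_width: 0.0001
grip_force: 3.5
```

{"fn": "drive_tool", "kwargs": {
  "commands": [
    {"travel": [0,0,0.05],"angular": [0,0,0],"grip": 0},
    {"travel": [0,0,0],"angular": [0,0,0],"grip": 0},
    {"travel": [0,0,0],"angular": [0,0,0],"grip": 0}
  ]
}}

```text
time_s: 19.8
ee_pos: [0.567, -0.0552, 0.1742]
tool_rot: [0.0, 0.997, -0.073, -0.0]
wrist_force: [-7.2, 2.0, 14.0]
grip_width: 0.0004
grip_force: 6.6
```

{"fn": "drive_tool", "kwargs": {
  "commands": [
    {"travel": [0,0,-0.3],"angular": [0,0,0],"grip": 0},
    {"travel": [0,0,-0.8],"angular": [0,0,0],"grip": 0},
    {"travel": [0,0,-1],"angular": [0,0,0],"grip": 0},
    {"travel": [0,0,-1],"angular": [0,0,0],"grip": 0},
    {"travel": [0,0,-1],"angular": [0,0,0],"grip": 0},
    {"travel": [-1,0,-0.5],"angular": [0,0,0],"grip": 0},
    {"travel": [-1,0,0],"angular": [0,0,0],"grip": 0},
    {"travel": [-1,0,0],"angular": [0,0,0],"grip": 0},
    {"travel": [-1,0,0],"angular": [0,0,0],"grip": 0},
    {"travel": [0,0,0],"angular": [0,0,0],"grip": 0},
    {"travel": [0,0,0],"angular": [0,0,0],"grip": 0}
  ]
}}

```text
time_s: 20.9
ee_pos: [0.4482, -0.0376, 0.3099]
tool_rot: [0.0, 0.997, -0.073, 0.001]
wrist_force: [-0.5, 0.9, 0.5]
grip_width: 0.0002
grip_force: 0.0
```

```bash
python3 hl.py
python3 - <<'E'
from h import *;from station import r
c=r.camera("side");cv2.imwrite("pics/s2.png",cv2.resize(c["pixels"][140:290,160:400],None,fx=3.3,fy=3.3))
E
```

```text
t 20.9 unit mm [-7.960e+01 -3.000e-01  3.099e+02] yawerr -0.0005 z [ 0.002 -0.    -1.   ] Fu [-0.6  0.8  0.5] w 0.00024635087577856403
holder 586 ((-8.386970520019531, -149.1094970703125), (70.29589080810547, 87.79743957519531), 3.7465896606445312)
lid y -60 [3.48088295e-04 9.56362865e+01] 383 [ -2.87523353 152.24091629]
lid y 60 [4.39740930e-03 9.52882781e+01] 376 [ -2.65901448 153.37692287]
```

View pics/s2.png

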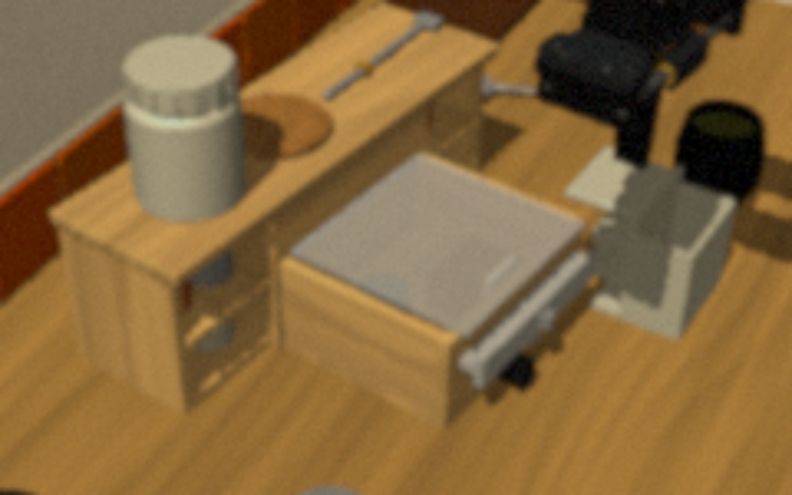

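The lid lies flat (slope about 0, with its top at 95.5 mm), and the holder stands upright off the rail at y ≈ -148 mm. The arm is clear of everything.

```bash
python3 -c "
from station import r;print(r.close_job())"
```

```text
the job is handed in; nothing more can be done
None
```

The holder came off the rail's right-hand end (-y; +y stopped dead) and stands upright on the table about 148 mm from mid-rail, the lid is pressed shut past its latch, the arm touches nothing, and the job is handed in; no verdict came back.

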